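Clear the balance pan and check it with the middle weight

ROBOT

A 6-joint arm with a two-finger parallel gripper is mounted at the origin on the work surface. World frame = base frame: x ahead of the robot, y to its left, z up, the work surface at z = 0. Lengths are in m, angles in rad, forces in N, time in s.
With the tool pointing down it reaches from about 0.3 to 0.775 m from the base axis. Payload 14.6 kg.
Tool frame: the origin (TCP) lies at the centre of the arm's flange, where the gripper is bolted on; the fingertips stand 199 mm ahead of it and the grasp point (between the pads) lies 180 mm ahead of it; z points along the fingers, y is the line along which they close (so a half turn about z gives the same grasp; the last joint's range is limited). The gripper opens to 94 mm and grips with 3 to 60 N. Pads are 16 mm wide; open, the fingers measure 119 mm over their backs; the gripper's body (75 mm by 177 mm) begins 78 mm behind the grasp point.
Start: joints at [-1.415, 0.3, 1.521, -0, 1.321, -0.067], TCP at [0.122, -0.536, 0.405] pointing down, gripper open.
Joint ranges: [-3.03, 3.03], [-0.79, 2.21], [0.23, 2.52], [-1.04, 4.18], [0, 3.07], [-2.55, 2.55]. Speed limits (rad/s): [2.22, 2.22, 2.57, 3.14, 3.14, 3.14].

INTERFACE

Orientations are given as [roll, pitch, yaw] about the fixed x, y, z axes, in that order (R = Rz(yaw) Ry(pitch) Rx(roll)).
In Python, from station import ctrl gives the robot as it stands. The module is installed in compiled form; this text tells all that it offers.
- The arm moves only by the tool servo_tool, never from a script. Its argument "motion" is a list of rows, each a list of 5 numbers: the closure, from 0 (fully open) to 1 (shut), then the shift along the world's x, y, z in cm, then the turn about the world's z in degrees. A call has 1 to 20 rows; each row is the pose to reach, as a shift and turn from the pose commanded when the call began; what a row does not reach only later rows make up. A row lasts 1/8 s, in which the tool goes at most 62.5 mm and 10.7 degrees, less where a joint would pass 70% of its speed; a pose out of reach is approached as far as the arm can. A call with a gripper value outside its range is refused whole. The fingers move at their own pace and stop on an object; "squeeze" is the grip in N (left out, the last holds). Time passes only in rows, so rows that repeat a pose let the fingers close. It gives the time, the measured TCP pose, the force, the opening and the grip force at its end, in the units of the state.
- ctrl.get_obs(): the state, without advancing time (a new reading comes with each control period).
- ctrl.camera(name): name is "scene" or "top"; returns a dict with "image" (480x640x3 uint8, red, green, blue), "fx", "fy", "cx", "cy" (pixels), "camera_from_world" (4x4, takes a point from world to camera coordinates). Camera axes: x right, y up, looking along -z (the intrinsics and any distortion apply to the point x, -y, -z); pixel columns grow to the right and rows downward; lengths in m; the calibration is good to about 2 mm. A picture is of the moment at which its call begins. There is no depth.
- ctrl.hand_in(): hands the job in; it is judged then, once.
The state is a dict: "time_s": time; "qpos": joint angles; "joint_vel": joint speeds; "tau": joint torques, N m; "ee_pos": TCP position; "eef_rot": TCP orientation; "force": force on the tool from outside, world axes, zero at the start; "moment": the same for the moment, N m; "grip_width": finger opening in m; "grip_force": force on a finger pad.
Only numpy, scipy, OpenCV 4.12 (cv2) and the standard library are available. Lean on these libraries where they do the work, as an engineer would, in place of code of your own. Each camera call takes 0.05 s, during which the arm holds its last target. There are 200 camera calls.

TASK

The bench balance is due for its check: hold the scraper block and wipe the three stone chips off the pan into the catch tray at its open side (with the scraper, not with the fingers), then stand the scraper back on its rubber mat. Then stand the middle-sized of the three check weights upright at the very centre of the bare pan, setting it down gently so that the sprung pan is never pushed down onto its stop. Do not shift the other two weights, the bottle or the lump of excavated find.

Things in the scene. Friction and masses are not known exactly. Their poses are not given: they have to be found in the camera images.
- balance: White bench balance, fixed. Origin on the bench below the pan's centre; z up, +y from the pan to the catch tray, -x to the display. Housing x -100..100, y -110..60 mm, 58 mm high; display panel x -150..-100 mm, 40 mm high. Clear side guards, metal-edged, stand along the pan: inner faces at x = -80 and 80 mm, y -76..76 mm, tops 123 mm above the bench. The pan's -y and +y sides are open.
- pan_center (a point): Centre of the upper face of the square steel pan, 150 x 150 mm, 4 mm thick, 80 mm above the bench when empty; it moves down with the pan, and its axes are the balance's. The pan's +y edge overhangs the catch tray by 13 mm.
- pan (a joint): How far the sprung pan is pressed down, m: 0 empty, about 0.006 under the middle weight, stop at 0.014; the spring takes 0.8 N per mm.
- tray: Open aluminium catch tray joined to the balance at its +y side, 190 (x) x 110 (y) x 35 mm high, walls and floor 3 mm; axes as the balance's; origin at the centre of its underside, 117 mm in +y from the balance's origin, on the bench.
- chip1: Stone chip, mid-brown, about 20 x 16 x 12 mm, 12 g, one of three loose on the balance pan at the start; origin: centre of its underside as it first lies, z up.
- chip2: Stone chip, mid-brown, about 20 x 16 x 12 mm, 12 g, one of three loose on the balance pan at the start; origin: centre of its underside as it first lies, z up.
- chip3: Stone chip, mid-brown, about 20 x 16 x 12 mm, 12 g, one of three loose on the balance pan at the start; origin: centre of its underside as it first lies, z up.
- scraper: Wooden scraper block standing on its flat sole: base 40 (x) x 90 (y) x 22 mm high, and on it a grip rib 18 (x) x 76 (y) mm from 22 to 64 mm high, 120 g. Origin at the centre of the sole, z up; its broad wiping faces look along its +x and -x.
- mat: Black rubber mat, fixed to the bench, 170 (x) x 140 (y) x 4 mm, where the scraper stands at first and has to be stood again; origin at the centre of its underside, on the bench.
- board: Dark wooden board, fixed to the bench, 240 (x) x 90 (y) x 12 mm; the three check weights stand on it in a row along its x, about 78 mm apart, in any order; origin at the centre of its underside, on the bench.
- weight_middle: The middle-sized check weight, plain steel, round: body 38 mm across and 47 mm high, then a neck 17 mm across and a knob 27 mm across from 57 to 68 mm high; 0.5 kg. Origin at the centre of its underside, z up.
- weight_large: The largest check weight, same shape: 48 mm across, body 60 mm high, 84 mm in all, 1 kg; leave it. Origin at the centre of its underside.
- weight_small: The smallest check weight, same shape: 28 mm across, body 34 mm high, 52 mm in all, 0.2 kg; leave it. Origin at the centre of its underside.
- bottle: Bystander: brown glass bottle, 56 mm across, 150 mm tall, on the bench; origin at the centre of its underside.
- find: Bystander: rough lump of excavated find, earth-brown, about 80 x 65 x 95 mm high, on the bench; origin at the centre of its underside.
Not all that is in view belongs to the job. Of the things shaped like the scraper, the wooden one is meant.

How it is judged:
On the way, in this order (a step that is already met when the one before it is completed fails the run):
1. all three chips lie in the catch tray while the gripper still holds the scraper up (x of chip1 in the frame of tray between -0.092 and 0.092 m and y of chip1 in the frame of tray between -0.053 and 0.053 m and z of each of chip1, chip2, chip3 in the frame of tray below 0.04 m and x of chip2 in the frame of tray between -0.092 and 0.092 m and y of chip2 in the frame of tray between -0.053 and 0.053 m and x of chip3 in the frame of tray between -0.092 and 0.092 m and y of chip3 in the frame of tray between -0.053 and 0.053 m and contact force between the fingers and scraper above 0.5 N and height (world z) of scraper above 0.03 m), for 0.1 s.
2. the scraper stands on its mat again, let go (x of scraper in the frame of mat between -0.07 and 0.07 m and y of scraper in the frame of mat between -0.06 and 0.06 m and z of scraper in the frame of mat below 0.01 m and angle between scraper's own z axis and vertical below 0.1 rad and contact force between the fingers and scraper below 0.1 N), for 0.1 s.
3. the middle weight stands centred on the pan (horizontal distance between weight_middle and pan_center below 0.01 m and z of weight_middle in the frame of pan_center between -0.004 and 0.004 m and angle between weight_middle's own z axis and vertical below 0.06 rad and value of joint pan between 0.0045 and 0.008 m), for 0.2 s.
At the end, for the whole second after the job is handed in: The middle weight stands upright (0.06 rad) and still on the pan, within 10 mm of its centre, the pan 4.5 to 8 mm down; the three chips lie in the catch tray; the scraper stands still on its sole on the mat, its centre within 70 mm (x) and 60 mm (y) of the mat's (all of step 3 and x of chip1 in the frame of tray between -0.092 and 0.092 m and y of chip1 in the frame of tray between -0.053 and 0.053 m and z of each of chip1, chip2, chip3 in the frame of tray below 0.04 m and x of chip2 in the frame of tray between -0.092 and 0.092 m and y of chip2 in the frame of tray between -0.053 and 0.053 m and x of chip3 in the frame of tray between -0.092 and 0.092 m and y of chip3 in the frame of tray between -0.053 and 0.053 m and x of scraper in the frame of mat between -0.07 and 0.07 m and y of scraper in the frame of mat between -0.06 and 0.06 m and z of scraper in the frame of mat below 0.01 m and angle between scraper's own z axis and vertical below 0.1 rad and linear speed of each of weight_middle, scraper below 0.01 m/s); the robot touches nothing.
It fails at once if the pan is pushed down onto its stop (12.5 mm or more) (value of joint pan above 0.0125 m).
It fails at once if the fingers touch a chip (contact force between the fingers and chip1 above 0.3 N or contact force between the fingers and chip2 above 0.3 N or contact force between the fingers and chip3 above 0.3 N).
It fails at once if the large or the small weight is shifted by more than 12 mm (distance of any of weight_large, weight_small from where it was at the start of the episode above 0.012 m).
It fails at once if the bottle or the find is shifted by more than 15 mm (distance of any of bottle, find from where it was at the start of the episode above 0.015 m).
It also fails if it takes over 72 s, if anything falls off the work surface, if the arm or the gripper's body presses on something with over 40 N, if the wrist force passes 120 N, or if a joint passes its speed limit or range.

## Working session

There is one attempt and no reset: what is moved stays moved. The work goes in short steps, Python scripts to look and compute and a tool call to move; the robot and the scene stay as the last step left them, time stands still between calls to the robot, and variables do not carry over. Pictures are saved under pics/ and viewed, at most 10 in all, crops included, and the job is handed in when it is done.

Besides the shell and the picture viewer there is one more tool, called after "Request:" as a command line: name --pt "numbers of a row" for each row, then --argument value for the rest. servo_tool: Moves the arm, as the interface text tells. Its arguments: {"type":"object","properties":{"motion":{"type":"array","items":{"type":"array","items":{"type":"number"}}},"squeeze":{"type":"number"}},"required":["motion"]}

```bash
mkdir -p pics; cat > h.py <<'E'
import numpy as np, cv2
from station import ctrl
def snap(n,f):
    c=ctrl.camera(n); cv2.imwrite('pics/'+f,c['image'][:,:,::-1]); 
    np.savez('pics/'+f+'.npz',**{k:c[k] for k in('fx','fy','cx','cy','camera_from_world')}); return c
def load(f): return np.load('pics/'+f+'.npz')
def ray(c,u,v):
    T=np.array(c['camera_from_world']);d=np.array([(u-c['cx'])/c['fx'],-(v-c['cy'])/c['fy'],-1.])
    R=T[:3,:3];return -R.T@T[:3,3],R.T@d
def at(c,u,v,z):
    o,d=ray(c,u,v);return (o+d*(z-o[2])/d[2]).round(4)
def proj(c,p):
    T=np.array(c['camera_from_world']);q=T[:3,:3]@np.array(p)+T[:3,3]
    return (c['cx']+c['fx']*q[0]/-q[2],c['cy']-c['fy']*q[1]/-q[2])
E
python3 - <<'E'
from h import *
for n in('top','scene'):
    c=snap(n,n+'1.png');print(n,{k:c[k] for k in c if k!='image'})
print(ctrl.get_obs())
E
```

```text
top {'fx': 553.4190541075725, 'fy': 553.4190541075725, 'cx': 323.1509316451021, 'cy': 237.97110886118526, 'camera_from_world': array([[-5.14206018e-03, -9.99901194e-01,  1.30828856e-02,
         3.36940551e-04],
       [ 9.90213177e-01, -3.26667040e-03,  1.39524885e-01,
        -5.33355851e-01],
       [-1.39468362e-01,  1.36722911e-02,  9.90132135e-01,
        -1.36849318e+00],
       [ 0.00000000e+00,  0.00000000e+00,  0.00000000e+00,
         1.00000000e+00]])}
scene {'fx': 463.10159212120686, 'fy': 463.10159212120686, 'cx': 317.72924921319833, 'cy': 241.95226142638452, 'camera_from_world': array([[ 0.0846448 ,  0.99632384,  0.01319367, -0.05514998],
       [-0.66109416,  0.04624777,  0.74887626,  0.27493642],
       [ 0.74551309, -0.07211074,  0.6625785 , -1.35715568],
       [ 0.        ,  0.        ,  0.        ,  1.        ]])}
{'time_s': 0.1, 'qpos': array([-1.41463398e+00,  3.00396535e-01,  1.52150097e+00,  5.65785749e-06,
        1.32073247e+00, -6.65959545e-02]), 'joint_vel': array([-0.00012824, -0.00118366, -0.00257422, -0.00047694,  0.00027027,
        0.00061642]), 'tau': array([ 4.27232399e-04, -5.32646406e+01, -3.53284156e+01,  7.09057529e-02,
        2.35340249e-02, -6.88115301e-05]), 'ee_pos': array([ 0.12150122, -0.53638003,  0.40416102]), 'eef_rot': array([-3.14055799e+00, -7.44988016e-05,  2.22756859e-01]), 'force': array([0.04976121, 0.08813293, 0.64732962]), 'moment': array([-0.03239236, -0.00507765,  0.05129251]), 'grip_force': 0.0, 'grip_width': 0.09355035620423094}
```

View pics/top1.png

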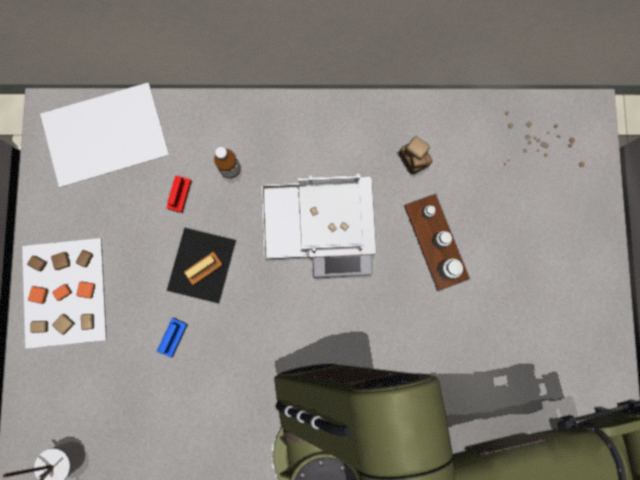

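View pics/scene1.png

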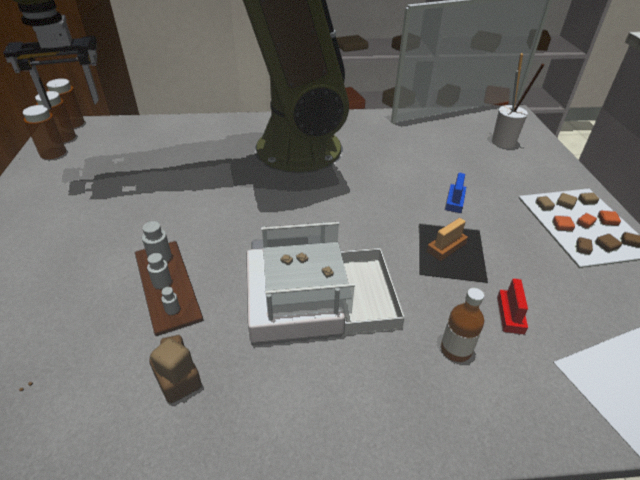

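The top view shows the scraper on its mat at about (203,267), the pan at (332,215) with its tray to the left, and the weights at (430,211), (444,239) and (453,268). The middle weight is the one at (444,239). The bottle is at (227,160) and the find at (416,153). I'll enlarge for precise points.

```bash
python3 - <<'E'
import cv2,numpy as np
i=cv2.imread('pics/top1.png')
a=cv2.resize(i[170:300,160:385],None,fx=3.5,fy=3.5,interpolation=cv2.INTER_CUBIC)[:,:787]
cv2.imwrite('pics/cropA.png',a)
from h import *
c=load('top1.png')
print('mat corners',[at(c,*p,0.004) for p in((184,229),(236,239),(219,302),(167,292))])
print('weights',[at(c,*p) for p in((430.5,210.5,.064),(444.5,238,.080),(453.5,267,.096))])
print('board',[at(c,*p,.012) for p in((405,205),(436,195),(469,279),(438,290))])
print('bottle',at(c,222,154,.15),'find',at(c,417,147,.095))
E
```

```text
mat corners [array([0.5628, 0.3591, 0.004 ]), array([0.5361, 0.2238, 0.004 ]), array([0.3738, 0.2644, 0.004 ]), array([0.3999, 0.3976, 0.004 ])]
weights [array([ 0.5985, -0.272 ,  0.064 ]), array([ 0.5263, -0.3011,  0.08  ]), array([ 0.453 , -0.3166,  0.096 ])]
board [array([ 0.6233, -0.2167,  0.012 ]), array([ 0.6498, -0.2988,  0.012 ]), array([ 0.4293, -0.3764,  0.012 ]), array([ 0.4015, -0.2956,  0.012 ])]
bottle [0.7201 0.2394 0.15  ] find [ 0.754  -0.2368  0.095 ]
```

View pics/cropA.png

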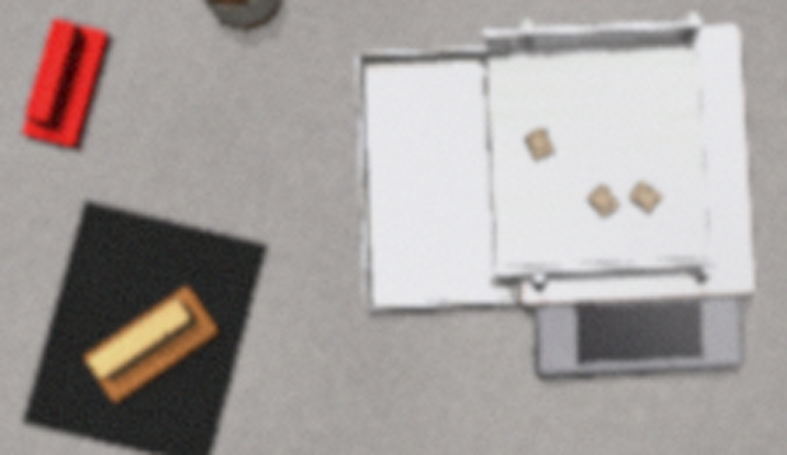

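```bash
cat > fit.py <<'E'
from h import *
from scipy.optimize import least_squares
c=load('top1.png')
def fit(pts,px,x0,z0=0):
    px=np.array(px)/3.5+[160-.36,170-.36]
    def f(s):
        C,S=np.cos(s[2]),np.sin(s[2])
        return np.ravel([np.array(proj(c,(s[0]+C*p[0]-S*p[1],s[1]+S*p[0]+C*p[1],p[2]+z0)))-q for p,q in zip(np.array(pts)/1000,px)])
    r=least_squares(f,x0,loss='soft_l1');print(r.x.round(4),np.degrees(r.x[2]).round(2),f(r.x).round(1));return r.x
b=fit([(95,172,35),(-95,172,35),(100,-110,58),(-100,-110,58),(75,75,80),(-75,75,80)],[(361,55),(372,308),(740,25),(753,293),(488,55),(495,272)],[.55,.0,0])
s=fit([(9,38,64),(-9,38,64),(-9,-38,64),(9,-38,64),(20,-45,22),(-20,-45,22),(-20,45,22)],[(83,354),(101,380),(194,320),(178,295),(188,286),(218,329),(118,404)],[.45,.3,-1],.004) if 0 else None
# try long axis direction
for y0 in(-1.,-.5,.5,1.):
    s=fit([(9,38,64),(-9,38,64),(-9,-38,64),(9,-38,64),(20,-45,22),(-20,-45,22),(-20,45,22)],[(83,354),(101,380),(194,320),(178,295),(188,286),(218,329),(118,404)],[.45,.3,y0],.004)
C,S=np.cos(b[2]),np.sin(b[2])
for q in[(539,144),(603,200),(645,196)]:
    p=at(c,q[0]/3.5+159.64,q[1]/3.5+169.64,.092)[:2]-b[:2];print('chip in bal',(C*p[0]+S*p[1]).round(4),(-S*p[0]+C*p[1]).round(4))
E
python3 fit.py
```

```text
[ 0.5848 -0.0199  0.0402] 2.3 [-1.1 -0.7 -2.   0.4  0.5 -0.7  1.4  0.8 -0.   1.3  0.4 -1. ]
[0.4599 0.3029 0.6079] 34.83 [ 1.2  1.3  0.1 -0.1 -0.6 -0.7 -0.1  0.5  0.1 -0.2  0.3  0.3 -0.9 -0.7]
[0.4599 0.3029 0.6079] 34.83 [ 1.2  1.3  0.1 -0.1 -0.6 -0.7 -0.1  0.5  0.1 -0.2  0.3  0.3 -0.9 -0.7]
[0.4599 0.3029 0.6079] 34.83 [ 1.2  1.3  0.1 -0.1 -0.6 -0.7 -0.1  0.5  0.1 -0.2  0.3  0.3 -0.9 -0.7]
[0.4599 0.3029 0.6079] 34.83 [ 1.2  1.3  0.1 -0.1 -0.6 -0.7 -0.1  0.5  0.1 -0.2  0.3  0.3 -0.9 -0.7]
chip in bal 0.0101 0.0414
chip in bal -0.0316 -0.0017
chip in bal -0.0301 -0.0312
```

Request:
servo_tool --pt "0 33 34 0 84" --pt "0 33 34 0 84" --pt "0 33 34 0 84" --pt "0 33 34 0 84" --pt "0 33 34 0 84" --pt "0 33 34 0 84" --pt "0 33 34 0 84" --pt "0 33.9 83.9 -5 112" --pt "0 33.9 83.9 -5 112" --pt "0 33.9 83.9 -5 112" --pt "0 33.9 83.9 -5 112" --pt "0 33.9 83.9 -5 112" --pt "0 33.9 83.9 -5 112" --pt "0 33.9 83.9 -5 112" --pt "0 33.9 83.9 -5 112" --pt "0 33.9 83.9 -5 112" --pt "0 33.9 83.9 -5 112" --pt "0 33.9 83.9 -5 112" --pt "0 33.9 83.9 -5 112" --squeeze 30

```text
time_s: 2.48
ee_pos: [0.4607, 0.3016, 0.3549]
eef_rot: [3.141, 0.0, 2.176]
force: [0.7, -0.5, 0.1]
grip_width: 0.0939
grip_force: 0.0
```

Request:
servo_tool --pt "0 -0.1 0.1 -6 0" --pt "0 -0.1 0.1 -10 0" --pt "0 -0.1 0.1 -12 0" --pt "0 -0.1 0.1 -12.6 0" --pt "0 -0.1 0.1 -12.6 0" --pt "0.5 -0.1 0.1 -12.6 0" --pt "0.9 -0.1 0.1 -12.6 0" --pt "0.9 -0.1 0.1 -12.6 0" --pt "0.9 -0.1 0.1 -12.6 0" --pt "0.9 -0.1 0.1 -12.6 0" --pt "0.9 -0.1 0.1 -12.6 0" --pt "0.9 -0.1 0.1 -12.6 0" --squeeze 30

```text
time_s: 3.98
ee_pos: [0.4595, 0.3036, 0.2286]
eef_rot: [-3.142, 0.0, 2.178]
force: [-0.5, -0.0, 0.1]
grip_width: 0.0277
grip_force: 0.0
```

Request:
servo_tool --pt "1 0 0 0 0" --pt "1 0 0 0 0" --pt "1 0 0 0 0" --pt "1 0 0 0 0" --pt "1 0 0 0 0" --squeeze 30

```text
time_s: 4.6
ee_pos: [0.4595, 0.3036, 0.2286]
eef_rot: [-3.142, -0.0, 2.178]
force: [0.6, -0.8, -0.6]
grip_width: 0.0175
grip_force: 30.0
```

Request:
servo_tool --pt "1 0 0 4 0" --pt "1 0 0 10 0" --pt "1 0 0 16 0" --pt "1 5 -10 18 25" --pt "1 11.8 -39.4 18 57.5" --pt "1 11.8 -39.4 18 57.5" --pt "1 11.8 -39.4 18 57.5" --pt "1 11.8 -39.4 18 57.5" --pt "1 11.8 -39.4 18 57.5" --pt "1 11.8 -39.4 18 57.5" --pt "1 11.8 -39.4 18 57.5" --pt "1 11.8 -39.4 18 57.5"

```text
time_s: 6.1
ee_pos: [0.5774, -0.0903, 0.4083]
eef_rot: [3.141, -0.001, -3.103]
force: [-0.1, 0.1, -1.8]
grip_width: 0.0175
grip_force: 30.0
```

```bash
python3 - <<'E'
from h import *
snap('top','top2.png');snap('scene','scene2.png')
i=cv2.imread('pics/scene2.png')[180:360,230:420];j=cv2.imread('pics/top2.png')[150:330,250:450]
cv2.imwrite('pics/c2.png',np.hstack([cv2.resize(i,(390,370),interpolation=2),cv2.resize(j,(410,370),interpolation=2)]))
E
```

```text
(no output)
```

View pics/c2.png

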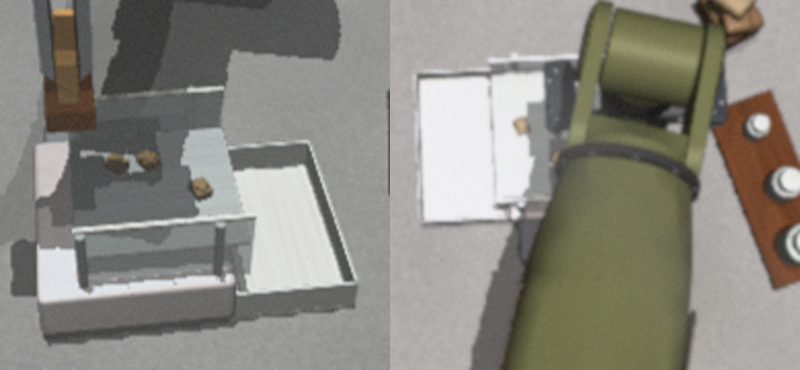

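The crop shows the held scraper behind the pan's -y edge at (68,105). Three chips are on the pan at (117,160), (148,157) and (200,187), and the tray's corners are at (312,143) and (355,285). I'll cross-check the balance pose with this view.

```bash
python3 - <<'E'
from h import *
from scipy.optimize import least_squares
ct=load('top1.png');cs=load('scene2.png')
A=[(95,172,35),(-95,172,35),(100,-110,58),(-100,-110,58),(75,75,80),(-75,75,80)]
pa=np.array([(361,55),(372,308),(740,25),(753,293),(488,55),(495,272)])/3.5+[159.64,169.64]
B=[(95,172,35),(-95,172,35),(81,-76,123),(81,76,123),(100,-110,58)]
pb=np.array([(355,285),(312,143),(72,232),(255,218),(40,298)])/2.055+[230-.25,180-.25]
def f(s,m=3):
    C,S=np.cos(s[2]),np.sin(s[2]);o=[]
    for c,P,Q,k in((ct,A,pa,1),(cs,B,pb,2)):
        if m&k:
            for p,q in zip(np.array(P)/1000,Q): o+=list(np.array(proj(c,(s[0]+C*p[0]-S*p[1],s[1]+S*p[0]+C*p[1],p[2])))-q)
    return np.array(o)
for m in(1,2,3):
    r=least_squares(lambda s:f(s,m),[.58,-.02,.04],loss='soft_l1');print(m,r.x.round(4),np.degrees(r.x[2]).round(2),r.fun.round(1))
E
```

```text
1 [ 0.5848 -0.0199  0.0402] 2.3 [-1.1 -0.7 -2.   0.4  0.5 -0.7  1.4  0.8 -0.   1.3  0.4 -1. ]
2 [ 0.5892 -0.0194  0.036 ] 2.06 [ 2.4  0.6 -0.  -0.5 -0.6 -1.1  0.7 -1.6 -2.1  2.3]
3 [ 0.5864 -0.0194  0.035 ] 2.01 [-1.1 -1.6 -2.4 -0.6  0.5 -1.1  1.   0.4 -0.   0.5  0.  -1.8  2.  -0.5
 -0.2 -1.3 -0.6 -2.4  0.4 -2.8 -2.2  0.9]
```

Request:
servo_tool --pt "1 0 0 -4 0" --pt "1 0 0 -8 0" --pt "1 0 0 -9.5 0" --pt "1 0 0 -10.1 0" --pt "1 0 0 -10.1 0" --pt "1 0 1 -10.1 0" --pt "1 -0.1 2 -10.1 0" --pt "1 -0.1 3 -10.1 0" --pt "1 -0.1 4 -10.1 0" --pt "1 -0.2 5 -10.1 0" --pt "1 -0.2 6 -10.1 0" --pt "1 -0.3 7 -10.1 0" --pt "1 -0.3 8 -10.1 0" --pt "1 -0.4 9 -10.1 0"

```text
time_s: 7.95
ee_pos: [0.5735, 0.0003, 0.3076]
eef_rot: [-3.142, 0.0, -3.102]
force: [0.4, -0.5, -0.6]
grip_width: 0.0179
grip_force: 30.0
```

Request:
servo_tool --pt "1 0 1 0 0" --pt "1 -0.1 2 0 0" --pt "1 -0.1 3 0 0" --pt "1 -0.1 4 0 0" --pt "1 -0.2 5 0 0" --pt "1 -0.2 6 0 0" --pt "1 -0.2 6.5 0 0" --pt "1 -0.2 6.5 0 0" --pt "1 -0.2 6.5 0 0"

```text
time_s: 9.07
ee_pos: [0.5716, 0.0644, 0.3076]
eef_rot: [-3.142, 0.0, -3.102]
force: [-0.6, -0.6, -1.3]
grip_width: 0.0177
grip_force: 30.0
```

```bash
python3 - <<'E'
from h import *
snap('scene','scene3.png')
i=cv2.imread('pics/scene3.png')[180:380,230:430]
cv2.imwrite('pics/c3.png',cv2.resize(i,(500,500),interpolation=2))
E
```

```text
(no output)
```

View pics/c3.png

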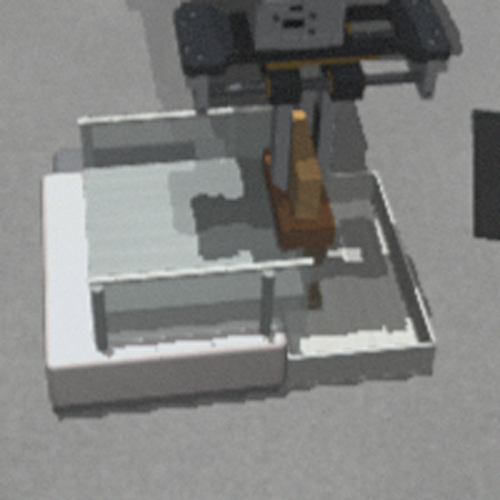

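The pan is bare. Two chips are visible in the tray at (315,295) and (318,257), and the third is hidden behind the scraper. I'll lift and return the scraper to the mat.

Request:
servo_tool --pt "1 0 0 3 0" --pt "1 0 2 7 -5" --pt "1 -11.2 23.9 7 -57.5" --pt "1 -11.2 23.9 7 -57.5" --pt "1 -11.2 23.9 7 -57.5" --pt "1 -11.2 23.9 7 -57.5" --pt "1 -11.2 23.9 7 -57.5" --pt "1 -11.2 23.9 7 -57.5" --pt "1 -11.2 23.9 5 -57.5" --pt "1 -11.2 23.9 0 -57.5"

```text
time_s: 10.38
ee_pos: [0.4605, 0.3027, 0.3087]
eef_rot: [3.137, 0.001, 2.18]
force: [0.5, 0.3, -2.6]
grip_width: 0.0175
grip_force: 30.0
```

```bash
python3 - <<'E'
from h import *
snap('scene','scene4.png')
t=snap('top','top4.png')
i=cv2.imread('pics/scene4.png')[220:350,230:430];j=cv2.imread('pics/top4.png')[160:290,250:480]
cv2.imwrite('pics/c4.png',np.hstack([cv2.resize(i,(370,240),interpolation=2),cv2.resize(j,(425,240),interpolation=2)]))
E
```

```text
(no output)
```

View pics/c4.png

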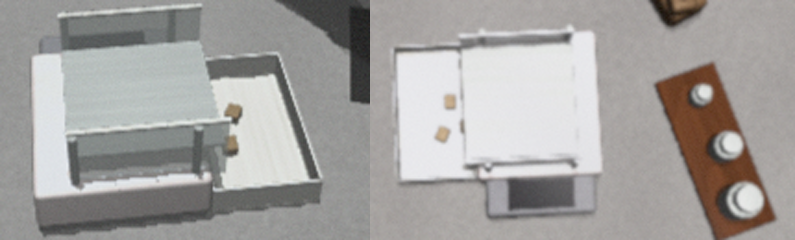

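```bash
python3 - <<'E'
from h import *
t=load('top4.png');s=load('scene4.png')
b=np.array([.586,-.0196]);a=.037
R=np.array([[np.cos(a),np.sin(a)],[-np.sin(a),np.cos(a)]])
for u,v in((450,101),(441,133),(462,127)):
    U,V=250+(u-370)*230/425,160+v*130/240
    for z in(.010,.035,.08):
        p=at(t,U,V,z);q=np.array(proj(s,p));print(z,(R@(p[:2]-b)).round(3),'scene crop',((q-[230,220])*1.847).round(0))
E
```

```text
0.01 [0.016 0.094] scene crop [228. 144.]
0.035 [0.011 0.093] scene crop [228. 125.]
0.08 [0.003 0.092] scene crop [228.  89.]
0.01 [-0.029  0.108] scene crop [234. 112.]
0.035 [-0.033  0.107] scene crop [234.  94.]
0.08 [-0.04   0.105] scene crop [234.  59.]
0.01 [-0.022  0.079] scene crop [208. 119.]
0.035 [-0.026  0.078] scene crop [208. 101.]
0.08 [-0.033  0.077] scene crop [208.  66.]
```

All three chips lie in the tray: (450,101), (441,133) and (462,127) in the top half. Now I'll set the scraper down.

Request:
servo_tool --pt "1 -0.1 0.1 -4 0" --pt "1 -0.1 0.1 -7 0" --pt "1 -0.1 0.1 -7.7 0" --pt "1 -0.1 0.1 -7.9 0" --pt "1 -0.1 0.1 -8 0" --pt "1 -0.1 0.1 -8 0" --pt "0.6 -0.1 0.1 -8 0" --pt "0.4 -0.1 0.1 -8 0" --pt "0.2 -0.1 0.1 -8 0" --pt "0 -0.1 0.1 -8 0" --pt "0 -0.1 0.1 -8 0" --pt "0 -0.1 0.1 -8 0" --pt "0 -0.1 0.1 -6 0" --pt "0 -0.1 0.1 0 0" --pt "0 -0.1 0.1 7 0" --pt "0 -0.1 0.1 7 0"

```text
time_s: 12.48
ee_pos: [0.4586, 0.3047, 0.3821]
eef_rot: [3.134, 0.001, 2.178]
force: [0.1, 0.0, -1.2]
grip_width: 0.0942
grip_force: 0.0
```

Request:
servo_tool --pt "0 0 0 1 0" --pt "0 6.8 -60.5 1 -105.3" --pt "0 6.8 -60.5 1 -105.3" --pt "0 6.8 -60.5 1 -105.3" --pt "0 6.8 -60.5 1 -105.3" --pt "0 6.8 -60.5 1 -105.3" --pt "0 6.8 -60.5 1 -105.3" --pt "0 6.8 -60.5 1 -105.3" --pt "0 6.8 -60.5 1 -105.3" --pt "0 6.8 -60.5 1 -105.3" --pt "0 6.8 -60.5 1 -105.3" --pt "0 6.8 -60.5 1 -105.3" --pt "0 6.8 -60.5 1 -105.3" --pt "0 6.8 -60.5 1 -105.3" --pt "0 6.8 -60.5 -4 -105.3" --pt "0 6.8 -60.5 -4 -105.3" --pt "0 6.8 -60.5 -4 -105.3"

```text
time_s: 14.6
ee_pos: [0.5269, -0.3, 0.3394]
eef_rot: [3.14, -0.001, 0.341]
force: [0.2, -0.3, 0.3]
grip_width: 0.0943
grip_force: 0.0
```

```bash
python3 - <<'E'
from h import *
snap('scene','scene5.png')
c=load('scene5.png');o=ctrl.get_obs()
i=cv2.imread('pics/scene5.png')
cv2.imwrite('pics/c5.png',cv2.resize(i[190:340,110:260],(600,600),interpolation=2))
p=o['ee_pos']
print(p,o['eef_rot'])
for x,y,z in((.5265,-.3,.08),(.5265,-.3,.012)): print(((np.array(proj(c,(x,y,z)))-[110,190])*4).round(0))
E
```

```text
[ 0.52684509 -0.30021417  0.33980528] [ 3.13955307e+00 -1.60619317e-03  3.40379791e-01]
[189. 264.]
[218. 362.]
```

View pics/c5.png

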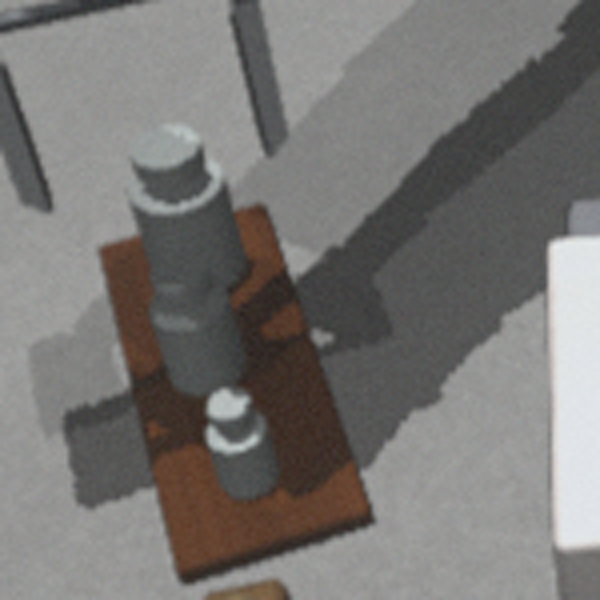

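The middle weight lies between the fingers in plan, with its knob at about (183,275) and its body centred at (204,340). That is within 4 mm of my estimate.

Request:
servo_tool --pt "0 0.1 -0.2 -4 0" --pt "0 0.1 -0.2 -8 0" --pt "0 0.1 -0.2 -11 0" --pt "0 0.1 -0.2 -11.7 0" --pt "0 0.1 -0.2 -11.7 0" --pt "0.8 0.1 -0.2 -11.7 0" --pt "0.8 0.1 -0.2 -11.7 0" --pt "0.8 0.1 -0.2 -11.7 0" --pt "0.8 0.1 -0.2 -11.7 0" --pt "0.8 0.1 -0.2 -11.7 0" --pt "0.8 0.1 -0.2 -11.7 0" --pt "0.8 0.1 -0.2 -11.7 0" --pt "0.8 0.1 -0.2 -11.7 0" --pt "0.8 0.1 -0.2 -11.7 0" --pt "0.8 0.1 -0.2 -11.7 0" --squeeze 40

```text
time_s: 16.52
ee_pos: [0.5275, -0.3025, 0.2207]
eef_rot: [3.141, -0.0, 0.34]
force: [0.2, -2.9, -1.2]
grip_width: 0.0375
grip_force: 40.0
```

Request:
servo_tool --pt "0.8 0 0 3 0" --pt "0.8 0 0 8 0" --pt "0.8 0 0 13 0" --pt "0.8 5.8 28.3 14 -17.3" --pt "0.8 5.8 28.3 14 -17.3" --pt "0.8 5.8 28.3 14 -17.3" --pt "0.8 5.8 28.3 14 -17.3" --pt "0.8 5.8 28.3 14 -17.3" --pt "0.8 5.8 28.3 14 -17.3" --pt "0.8 5.8 28.3 14 -17.3"

```text
time_s: 17.77
ee_pos: [0.5853, -0.0196, 0.36]
eef_rot: [-3.141, 0.002, 0.038]
force: [0.3, -0.7, -4.8]
grip_width: 0.0376
grip_force: 40.0
```

```bash
python3 - <<'E'
from h import *
snap('scene','scene6.png')
c=load('scene6.png');o=ctrl.get_obs();p=o['ee_pos'];print(p,o['eef_rot'],o['force'])
i=cv2.imread('pics/scene6.png')
cv2.imwrite('pics/c6.png',cv2.resize(i[180:360,225:405],(600,600),interpolation=2))
k=600/180
f=lambda q:((np.array(proj(c,q))-[225,180])*k).round(0)
print('bottom',f((p[0],p[1],p[2]-.2087)),'top',f((p[0],p[1],p[2]-.1407)))
b=np.array([.5864,-.0196]);a=.037
R=np.array([[np.cos(a),-np.sin(a)],[np.sin(a),np.cos(a)]])
for x,y,z in((75,75,80),(75,-75,80),(-75,75,80),(-75,-75,80),(0,0,80)): print(x,y,f([*(b+R@(np.array([x,y])/1000)),z/1000]))
E
```

```text
[ 0.58533408 -0.02004108  0.36010177] [-3.14147353e+00  1.35265523e-03  3.71495104e-02] [-0.17945114 -0.31809155 -5.21023615]
bottom [265. 206.] top [264. 104.]
75 75 [422. 391.]
75 -75 [137. 415.]
-75 75 [378. 205.]
-75 -75 [127. 223.]
0 0 [266. 302.]
```

View pics/c6.png

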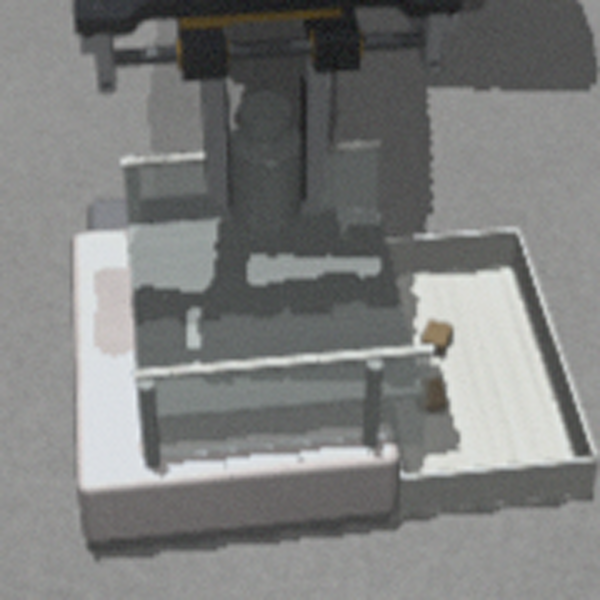

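The weight hangs over the pan, axis at column 265. The pan's far corners at about (130,226) and (382,215) agree with the model. I'll lower it slowly.

Request:
servo_tool --pt "0.8 0.1 0 -3 0" --pt "0.8 0.1 0 -5 0" --pt "0.8 0.1 0 -6 0" --pt "0.8 0.1 0 -6.5 0" --pt "0.8 0.1 0 -6.8 0" --pt "0.8 0.1 0 -7.0 0" --pt "0.8 0.1 0 -7.15 0" --pt "0.8 0.1 0 -7.3 0" --pt "0.8 0.1 0 -7.4 0" --pt "0.8 0.1 0 -7.5 0" --pt "0.8 0.1 0 -7.5 0" --pt "0.8 0.1 0 -7.5 0"

```text
time_s: 19.32
ee_pos: [0.5866, -0.0194, 0.2858]
eef_rot: [3.142, -0.0, 0.038]
force: [0.5, 0.3, -2.6]
grip_width: 0.0372
grip_force: 40.0
```

Request:
servo_tool --pt "0.8 0 0 -0.1 0" --pt "0.8 0 0 -0.2 0" --pt "0.8 0 0 -0.3 0" --pt "0.8 0 0 -0.3 0" --pt "0.8 0 0 -0.3 0"

```text
time_s: 19.95
ee_pos: [0.5866, -0.0194, 0.2828]
eef_rot: [3.142, -0.0, 0.038]
force: [0.3, 0.4, -0.1]
grip_width: 0.0372
grip_force: 40.0
```

Request:
servo_tool --pt "0.58 0 0 0 0" --pt "0.55 0 0 0 0" --pt "0.5 0 0 0 0" --pt "0.45 0 0 0 0" --pt "0.3 0 0 0 0" --pt "0.2 0 0 0 0" --pt "0.2 0 0 0 0" --pt "0.2 0 0 0 0" --squeeze 5

```text
time_s: 20.95
ee_pos: [0.5865, -0.0194, 0.2826]
eef_rot: [-3.142, 0.0, 0.038]
force: [-0.1, -0.5, -0.3]
grip_width: 0.0753
grip_force: 0.0
```

Request:
servo_tool --pt "0.2 0 0 1 0" --pt "0.2 0 0 4 0" --pt "0.2 0 0 9 0" --pt "0.2 0 0 15 0" --pt "0.2 -15 -5 17 0" --pt "0.2 -20 -20 17 0" --pt "0.2 -20 -30 17 0" --pt "0.2 -20 -30 17 0" --pt "0.2 -20 -30 17 0" --pt "0.2 -20 -30 17 0" --pt "0.2 -20 -30 17 0" --pt "0.2 -20 -30 17 0"

```text
time_s: 22.45
ee_pos: [0.3865, -0.3192, 0.453]
eef_rot: [3.141, -0.0, 0.037]
force: [0.3, 1.0, 0.4]
grip_width: 0.075
grip_force: 0.0
```

```bash
python3 - <<'E'
from h import *
snap('scene','scene7.png');snap('top','top7.png')
i=cv2.imread('pics/scene7.png')[190:350,220:500];j=cv2.imread('pics/top7.png')[165:305,160:405]
cv2.imwrite('pics/c7.png',np.vstack([cv2.resize(j,(525,300),interpolation=2),cv2.resize(i,(525,300),interpolation=2)]))
E
```

```text
(no output)
```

View pics/c7.png

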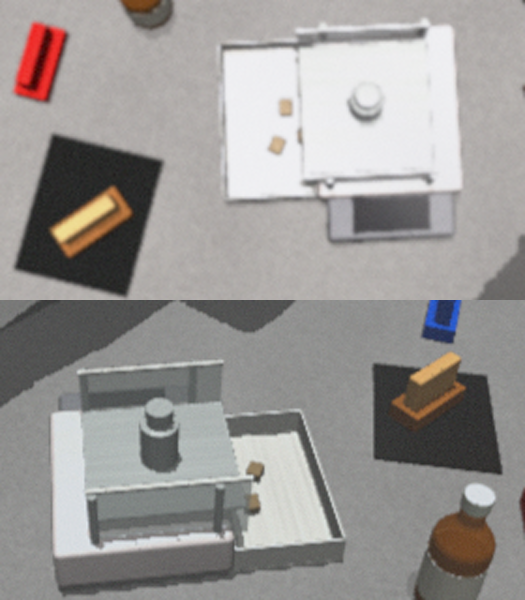

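```bash
python3 - <<'E'
from h import *
t=load('top7.png');s=load('scene7.png');k=525/245
g=cv2.imread('pics/top7.png')
print('knob top',at(t,160+367/k,165+95/k,.142),'scene',at(s,220+159/1.875,190+(409-300)/1.875,.142))
print('pan L/R',at(t,160+302/k,165+105/k,.074),at(t,160+432/k,165+105/k,.074))
print('guards in/top',at(t,160+365/k,165+37/k,.123),at(t,160+367/k,165+177/k,.123))
print('pan scene far edge',at(s,220+155/1.875,190+105/1.875,.074))
print(ctrl.get_obs()['time_s'])
E
```

```text
knob top [ 0.587 -0.02   0.142] scene [ 0.5919 -0.0198  0.142 ]
pan L/R [0.5886 0.0535 0.074 ] [ 0.5882 -0.0975  0.074 ]
guards in/top [ 0.6573 -0.0188  0.123 ] [ 0.4981 -0.0199  0.123 ]
pan scene far edge [ 0.5106 -0.0192  0.074 ]
22.55
```

```bash
python3 - <<'E'
from h import *
b=np.array([.5860,-.0205]);a=.037
R=np.array([[np.cos(a),-np.sin(a)],[np.sin(a),np.cos(a)]])
W=lambda x,y,z:[*(b+R@(np.array([x,y])/1000)),z/1000]
out=[]
for f,(u0,v0,w,h) in(('top7.png',(290,165,100,120)),('scene7.png',(238,205,100,120))):
    c=load(f);i=cv2.resize(cv2.imread('pics/'+f)[v0:v0+h,u0:u0+w],None,fx=4,fy=4,interpolation=2)
    P=lambda q:tuple(int(x) for x in (np.array(proj(c,q))-[u0,v0]+.5)*4)
    def poly(pts,col):
        for p,q in zip(pts,pts[1:]+pts[:1]): cv2.line(i,P(W(*p)),P(W(*q)),col,1)
    poly([(75,75,74),(75,-75,74),(-75,-75,74),(-75,75,74)],(0,0,255))
    for s in(80,-80): poly([(s,76,123),(s,-76,123)],(0,160,0))
    poly([(100,60,58),(100,-110,58),(-100,-110,58),(-100,60,58)],(255,0,0))
    t=np.linspace(0,2*np.pi,13)[:-1]
    poly([(13.5*np.cos(k),13.5*np.sin(k),142) for k in t],(255,0,255))
    out.append(i)
cv2.imwrite('pics/c8.png',np.hstack(out))
E
```

```text
(no output)
```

View pics/c8.png

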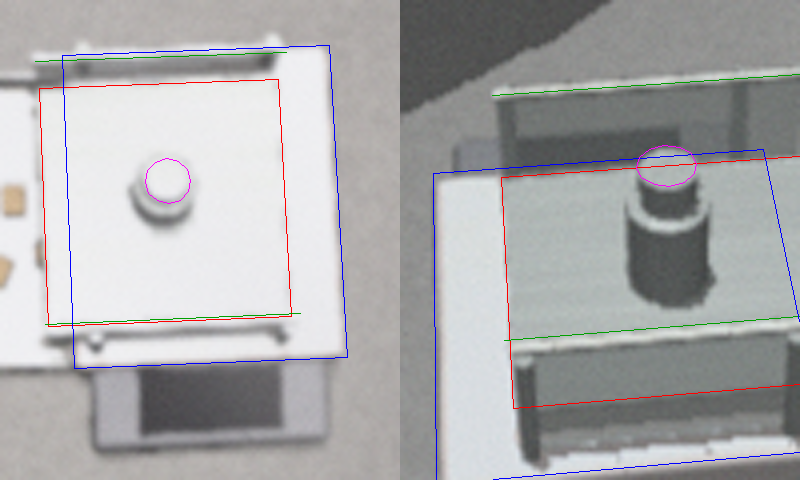

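The overlay agrees in both views. The knob ring sits on the weight's knob at (167,181) and (667,166), and the pan and guard outlines fit to within about 1–2 px, so the weight is centred to about 3 mm. The scraper stands on the mat and all three chips are in the tray.

```bash
python3 -c "
from station import ctrl
print(ctrl.hand_in())"
```

```text
the job is handed in; nothing more can be done
None
```

I handed the job in at about 22.6 s with no verdict returned; in the last pictures all three chips are in the tray, the scraper stands on its mat, and the middle weight stands upright about 3 mm or less from the pan's centre.

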